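Seat a cast carrier on the locating pin of a mounting jig

ROBOT

A 7-joint arm with a two-finger parallel gripper is mounted at the origin on a cart in front of the work surface, level with it; the furniture and walls round the work are solid. World frame = base frame: x ahead of the robot, y to its left, z up, the work surface at z = 0. Lengths are in mm, angles in rad, forces in N, time in s.
With the tool pointing down it reaches from about 425 to 975 mm from the base axis. Payload 16.7 kg.
Tool frame: the origin (TCP) lies on the centre line of the jaws, within the pads' length; the fingertips stand 19 mm ahead of it and the grasp point (between the pads) is the TCP; z points along the fingers, y is the line along which they close (so a half turn about z gives the same grasp; the last joint's range is limited). The gripper opens to 85 mm and grips with 20 to 120 N. Pads are 22 mm wide; open, the fingers measure 114 mm over their backs; the gripper's body (76 mm by 85 mm) begins 54 mm behind the grasp point. The pads swing forward as they close: fully open they stand 13 mm farther back than shut.
Start: joints at [-1.286, 0.426, 0.074, 1.606, -0.034, 1.111, -0.067], TCP at [283.718, 612.439, 250.302] pointing down, gripper open.
Joint ranges: [-2.85, 2.85], [-0.5, 2.14], [-1.23, 1.37], [0.21, 2.46], [-1.02, 4.16], [0.16, 2.05], [-2.73, 2.73]. Speed limits (rad/s): [1.89, 1.89, 2.39, 2.39, 3.01, 3.01, 3.01].

INTERFACE

Orientations are given as a rotation vector (axis times angle).
In Python, from bench import monitor, snapshot, camera_model, r gives the robot as it stands.
- The arm moves only by the tool jog_arm, never from a script. Its argument "rows" is a list of rows, each a list of 4 numbers: the shift along the world's x, y, z in mm, then the turn about the world's z in units of 8 degrees (1.0 is 8 degrees). In form: [[tx, ty, tz, yaw], ...]. A call has 1 to 10 rows; each row shifts and turns the commanded pose from where the row before left it; what a row does not reach is not made up. A row lasts 1/10 s, in which the tool goes at most 50 mm and 8.59 degrees, less where a joint would pass 70% of its speed; a pose out of reach is approached as far as the arm can. A call with a gripper value outside its range is refused whole. "grip" is the closure, from 0 (fully open) to 1 (shut), set as the call begins (left out, the last holds). The fingers move at their own pace and stop on an object; "grip_force" is the grip in N (left out, the last holds). Time passes only in rows, so rows that do not move let the fingers close. It gives the time, the measured TCP pose, the force, the opening and the grip force at its end, in the units of the state.
- monitor.sense(): the state, without advancing time (a new reading comes with each control period).
- snapshot(name): name is "scene" or "top"; returns (picture, depth): 420x560x3 uint8, blue, green, red; 420x560 float32, mm along the optical axis (not along the pixel's ray), 0 where there is no reading.
- camera_model(name): a dict with "fx", "fy", "cx", "cy" (pixels), "dist" ([k1, k2, p1, p2, k3] as OpenCV has them; the pictures are not rectified), "world_from_camera" (4x4, takes a point from camera to world coordinates). Camera axes: x right, y up, looking along -z (the intrinsics and any distortion apply to the point x, -y, -z); pixel columns grow to the right and rows downward; lengths in mm; the calibration is good to about 2 mm. A picture is of the moment at which its call begins. camera_model takes no time and is no camera call.
- r.close_job(): hands the job in; it is judged then, once.
The state is a dict: "time": time; "joints": joint angles; "dq": joint speeds; "joint_torque": joint torques, N m; "tcp_pos": TCP position; "orientation": TCP orientation; "contact_force": force on the tool from outside, world axes, zero at the start; "wrist_torque": the same for the moment, N m; "grip_width": finger opening in mm; "finger_force": force on a finger pad.
Only numpy, scipy, OpenCV 4.12 (cv2) and the standard library are available. Lean on these libraries where they do the work, as an engineer would, in place of code of your own. Each camera call takes 0.05 s, during which the arm holds its last target. There are 200 camera calls.

TASK

Mount the cast on the jig: lay the grey carrier plate on the jig's bed along the fence, model end towards the jig's open end, so that its front rests on the pin with the hole about two and a half centimetres short of the middle of the pin slot. Then slide it gently along the fence until its hole finds the pin and the plate drops flat on the bed, fully home; never set the hole down over the pin from above, never force the plate against the jig, and leave the small die and the polishing wheel beyond the jig where they stand.

Things in the scene. Friction and masses are not known exactly. Their poses are not given: they have to be found in the camera images.
- carrier: Loose cast carrier: flat grey plate 126 x 66 x 5 mm (x, y, z) with a tan plaster arch model fixed on its tail half; about 0.17 kg in all. Origin: centre of the plate's underside; x along its length towards the front end with the hole, z up.
- carrier_hole (a point): Centre, at the plate's underside, of the carrier's round through hole, 11 mm wide; on the centre line, 19 mm in front of the carrier's origin and 44 mm behind the front edge. Axes as the carrier's.
- carrier_cast (a point): Grasp point: middle of the model's solid base, 28.5 mm behind the carrier's origin, 13 mm above the plate's underside. The base has flat, nearly upright faces 5 to 21 mm above the underside: 59 mm apart along x (30 mm wide at the back, 42 at the front), 61 mm apart along y (40 mm wide). Teeth reach 36 mm up. The plate sticks out 5 mm behind the base.
- jig: Mounting jig, fixed: aluminium bed, top 12 mm above the bench, 84 mm wide (y). Origin: on the bench under the pin slot's middle; the bed runs from x = -130 mm (open end, near the robot) to +54 mm. A steel fence, 12 mm above the bed's top, lines its whole -y side, inner face at y = -33.5 mm: a carrier touching it has its hole 0.5 mm off the pin's line.
- jig_slot (a point): Middle of the pin slot, at the bed's top; axes as the jig's: x along the bed away from its open end, y away from the fence, z up. A fixed steel pin, 8 mm thick, bevelled on top, stands 7 mm above the bed's top at y = 0, clamped anywhere from x = -12 to +12 mm: where is not measured. A carrier laid on it slopes about 4 degrees, tail edge on the bed.
- die_crown: Bystander: a small tooth die standing loose beyond the jig, 12 x 14 x 25 mm. Origin: centre of its underside.
- polish_wheel_1: Bystander: a loose brown polishing wheel lying flat beyond the jig, 40 mm across, 10 mm thick. Origin: centre of its underside.

How it is judged:
By the outcome, as a careful person would: the job done as asked, in the order asked, and still so for the second after the job is handed in, with the robot touching nothing.
It also fails if it takes over 56 s, if anything falls off the work surface, if the arm or the gripper's body presses on something with over 40 N, if the wrist force passes 120 N, or if a joint passes its speed limit or range.

## Working session

There is one attempt and no reset: what is moved stays moved. The work goes in short steps, Python scripts to look and compute and a tool call to move; the robot and the scene stay as the last step left them, time stands still between calls to the robot, and variables do not carry over. Pictures are saved under pics/ and viewed, at most 10 in all, crops included, and the job is handed in when it is done.

Besides the shell and the picture viewer there is one more tool, called after "Call:" as a command line: name --pt "numbers of a row" for each row, then --argument value for the rest. jog_arm: Moves the arm, as the interface text tells. Its arguments: {"type":"object","properties":{"rows":{"type":"array","items":{"type":"array","items":{"type":"number"}}},"grip":{"type":"number"},"grip_force":{"type":"number"}},"required":["rows"]}

```bash
mkdir -p pics; cat > h.py <<'E'
import numpy as np, cv2
from bench import monitor, snapshot, camera_model, r
def world(name,d,u,v,depth=None,z=None):
    m=camera_model(name);K=np.array([[m["fx"],0,m["cx"]],[0,m["fy"],m["cy"]],[0,0,1.]])
    p=cv2.undistortPoints(np.array([[[u,v]]],float),K,np.array(m["dist"],float))[0,0]
    T=np.array(m["world_from_camera"]); ray=T[:3,:3]@np.array([p[0],-p[1],-1]); o=T[:3,3]
    s=(z-o[2])/ray[2] if z is not None else d[int(round(v)),int(round(u))]
    return o+s*ray
E
python3 - <<'E'
from h import *
for n in("scene","top"):
    im,d=snapshot(n); cv2.imwrite(f"pics/{n}0.png",im); np.save(f"{n}0.npy",d)
    m=camera_model(n); print(n,m["fx"],np.round(m["world_from_camera"],2).tolist())
s=monitor.sense(); print(s)
E
```

```text
scene 434.9896527475556 [[-0.78, 0.27, -0.57, 19.33], [-0.63, -0.37, 0.68, 658.11], [-0.02, 0.89, 0.46, 440.54], [0.0, 0.0, 0.0, 1.0]]
top 449.9564230320034 [[0.03, 0.99, -0.14, 406.53], [-1.0, 0.03, 0.03, 92.55], [0.04, 0.14, 0.99, 874.18], [0.0, 0.0, 0.0, 1.0]]
{'time': 0.1, 'joints': array([-1.28652917,  0.4266691 ,  0.07385943,  1.60656051, -0.03411656,
        1.11077318, -0.06711333]), 'dq': array([-0.00041282,  0.00016406, -0.00026612,  0.00027383,  0.00032708,
       -0.00095624,  0.00024384]), 'joint_torque': array([ 9.67278873e-03, -9.51531672e+01,  3.77225786e+00, -4.64403641e+01,
        1.96757860e-02,  6.47390436e-03,  5.43966792e-05]), 'tcp_pos': array([283.57293236, 612.16157843, 249.673299  ]), 'orientation': array([-6.76081953e-01, -3.06779795e+00,  1.78516436e-03]), 'contact_force': array([0.33336512, 0.08323694, 0.52279648]), 'wrist_torque': array([-0.03156502, -0.0400871 , -0.03533852]), 'finger_force': 0.0, 'grip_width': 85.61811681718078}
```

View pics/top0.png

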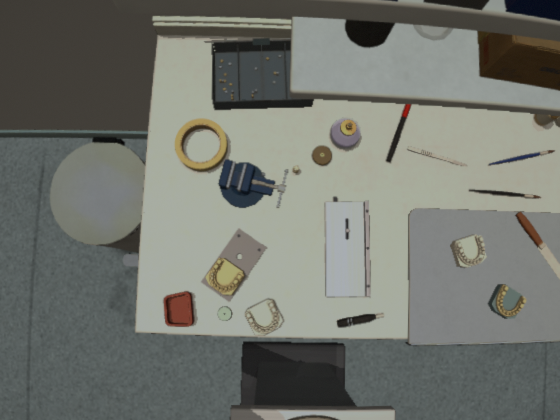

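View pics/scene0.png

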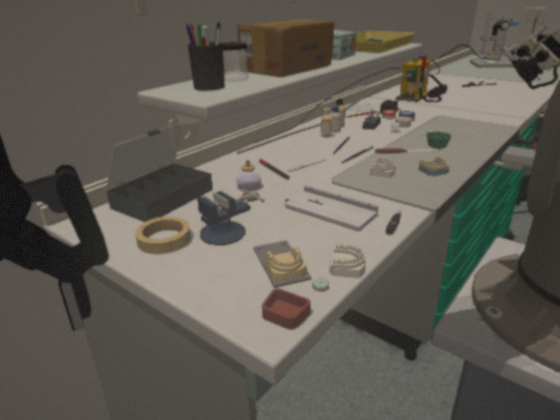

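The top view shows the carrier at about (235,265), hole near (239,257), and the jig at about (347,248), with its fence on the right (-y) and its pin slot near (347,228). The die is near (297,170) or (336,200) and the wheel near (322,155). I'll zoom in on these.

```bash
python3 - <<'E'
import cv2
im=cv2.imread("pics/top0.png")
a=cv2.resize(im[222:307,192:277],None,fx=7,fy=7,interpolation=cv2.INTER_CUBIC)[:595]
b=cv2.resize(im[190:305,315:380],None,fx=5.17,fy=5.17,interpolation=cv2.INTER_CUBIC)
import numpy as np
cv2.imwrite("pics/ca.png",a);cv2.imwrite("pics/cb.png",b);print(a.shape,b.shape)
E
```

```text
(595, 595, 3) (595, 336, 3)
```

View pics/ca.png

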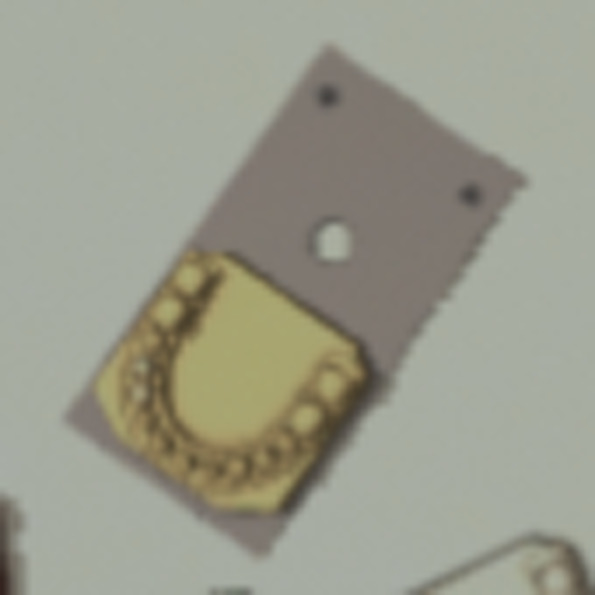

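View pics/cb.png

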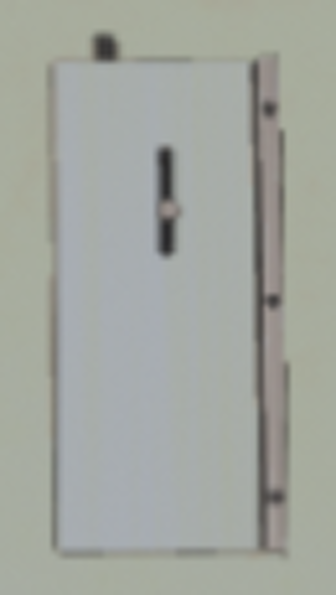

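```bash
cat > m.py <<'E'
from h import *
d=np.load("top0.npy")
A=lambda U,V:((U+.5)/7-.5+192,(V+.5)/7-.5+222)
B=lambda U,V:((U+.5)/5.17-.5+315,(V+.5)/5.17-.5+190)
def show(n,p,z): 
    w=world("top",d,*p,z=z); print(n,np.round(w,1),"depth z",np.round(world("top",d,*p)[2],1)); return w
FL,FR,TR,TL=[show(n,A(*p),5) for n,p in dict(FL=(328,45),FR=(527,182),TR=(262,557),TL=(67,418)).items()]
c=(FL+FR+TR+TL)/4; e=(FL+FR-TR-TL); y=FL+TL-FR-TR
print("c",c,"len",np.linalg.norm(FL-TL),np.linalg.norm(FR-TR),np.linalg.norm(FL-FR),np.linalg.norm(TL-TR),"yaw",np.degrees(np.arctan2(e[1],e[0])),np.degrees(np.arctan2(-y[0],y[1])))
h=show("hole",A(332,241),5); print("hole-c",np.linalg.norm((h-c)[:2]))
S=[show("slot",B(*p),12) for p in((165,148),(167,255))]
show("pin",B(170,210),19)
f=[show("fenceIn",B(*p),24) for p in((257.5,58),(266,551))]
fo=[show("fenceOut",B(*p),24) for p in((278,58),(286,551))]
L=[show("bedL",B(*p),12) for p in((50,62),(57,551))]
for q in (S,f,fo,L): v=q[0]-q[1]; print(np.degrees(np.arctan2(v[1],v[0])),np.linalg.norm(v))
E
python3 m.py
```

```text
FL [493.7 155.3   5. ] depth z 1.5
FR [457.5  99.    5. ] depth z 4.1
TR [353.1 167.9   5. ] depth z -0.0
TL [389.  222.7   5. ] depth z 6.4
c [423.33207584 161.23252481   5.        ] len 124.6086873030459 125.15124569087722 66.91415968568865 65.50082167179028 yaw -33.11389156908465 -32.998446980668916
hole [439.7 152.    5. ] depth z 0.7
hole-c 18.75125579641476
slot [518.5 -54.1  12. ] depth z 11.9
slot [478.1 -55.2  12. ] depth z 13.2
pin [494.4 -55.   19. ] depth z 23.0
fenceIn [552.  -86.8  24. ] depth z 23.8
fenceIn [369.5 -91.2  24. ] depth z 1.1
fenceOut [552.3 -94.6  24. ] depth z 24.4
fenceOut [369.6 -98.6  24. ] depth z 23.2
bedL [549.9 -10.   12. ] depth z 2.7
bedL [367.6 -15.7  12. ] depth z 13.4
1.6188862150277834 40.38011703576574
1.3729212541024296 182.60884587469224
1.2571598228657088 182.75903067149824
1.7880570398624016 182.36346097822843
```

Call:
jog_arm --pt "11.6 -43.5 0 -1" --pt "11.6 -43.5 0 -1" --pt "11.6 -43.5 0 -1" --pt "11.6 -43.5 0 -1" --pt "11.6 -43.5 0 -1" --pt "11.6 -43.5 0 -1" --pt "11.6 -43.5 0 -1" --pt "11.6 -43.5 0 -1" --pt "11.6 -43.5 0 -1" --pt "11.6 -43.5 0 -1" --grip 0.2

```text
time: 1.1
tcp_pos: [399.7, 175.6, 250.2]
orientation: [-2.495, -1.908, -0.0]
contact_force: [1.5, 0.5, 0.2]
grip_width: 68.3
finger_force: 0.0
```

Call:
jog_arm --pt "0 0.3 -40 -0.75" --pt "0 0.3 -40 -0.75" --pt "0 0.3 -40 -0.73" --pt "0 0 -40 0" --pt "0 0 -20 0" --pt "0 0 -10 0" --pt "0 0 0 0" --pt "0 0 0 0"

```text
time: 1.9
tcp_pos: [400.2, 178.5, 61.1]
orientation: [-2.757, -1.506, -0.001]
contact_force: [1.2, -0.3, -0.3]
grip_width: 68.3
finger_force: 0.0
```

```bash
python3 - <<'E'
from h import *
s=monitor.sense();print(s['tcp_pos'],s['orientation'],s['contact_force'],s['joints'])
p=np.degrees(np.arctan2(s['orientation'][1],s['orientation'][0]));print((2*p-90)%180-180)
im,d=snapshot("scene"); cv2.imwrite("pics/s1.png",cv2.resize(im[130:330,190:390],None,fx=3,fy=3,interpolation=cv2.INTER_CUBIC))
E
```

```text
[400.17116969 178.50487307  61.0605918 ] [-2.75689080e+00 -1.50586566e+00 -1.28835439e-03] [ 1.16470449 -0.26054384 -0.3302468 ] [-0.91634681  0.36346601  0.41004491  2.29323621 -0.28478936  0.52962714
 -0.85401521]
-32.7116040102448
```

View pics/s1.png

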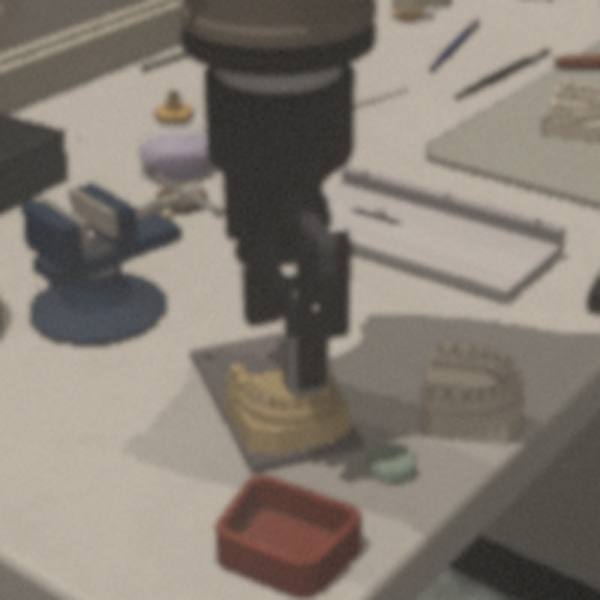

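The jaws are open along the carrier's length above the cast: near fingertip at about (308,388), far one at about (262,318). The cast sits below at about (290,410). I'll descend with contact checks.

Call:
jog_arm --pt "-0.8 -1.8 -8 -0.04" --pt "0 0 -8 0" --pt "0 0 -5 0" --pt "0 0 -3 0" --pt "0 0 -2 0" --pt "0 0 0 0"

```text
time: 2.55
tcp_pos: [398.9, 176.4, 34.1]
orientation: [2.761, 1.498, -0.001]
contact_force: [-0.3, -0.2, 0.3]
grip_width: 68.2
finger_force: 0.0
```

```bash
python3 - <<'E'
from h import *
s=monitor.sense();print(s['tcp_pos'],s['contact_force'])
im,d=snapshot("scene"); cv2.imwrite("pics/s2.png",cv2.resize(im[205:305,240:340],None,fx=6,fy=6,interpolation=cv2.INTER_CUBIC))
E
```

```text
[398.86399192 176.43203213  34.05335771] [-0.34117977 -0.2270296   0.26128253]
```

View pics/s2.png

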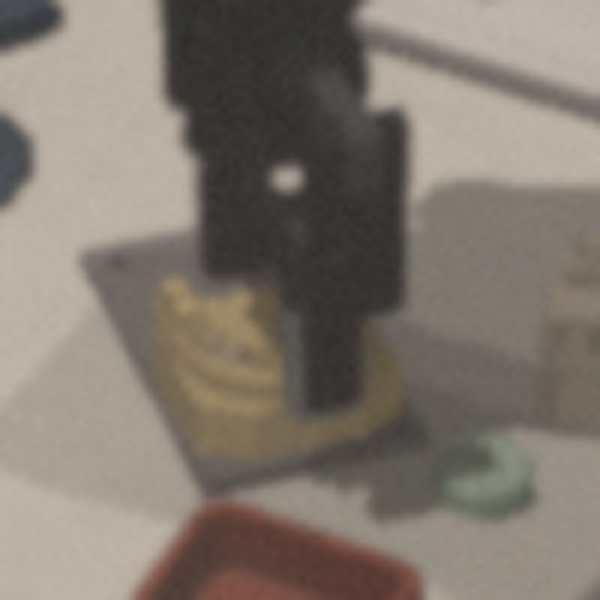

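The rear fingertip (330,410) hangs behind the model's back face, roughly 10 mm above the plate's tail edge (about (310,465)). I'll go down slowly until I feel contact.

Call:
jog_arm --pt "0 0 -2 0" --pt "0 0 -2 0" --pt "0 0 -1.5 0" --pt "0 0 -1 0" --pt "0 0 0 0"

```text
time: 3.1
tcp_pos: [398.8, 176.5, 27.7]
orientation: [-2.761, -1.499, 0.0]
contact_force: [-0.5, 0.5, -1.3]
grip_width: 68.5
finger_force: 0.0
```

Call:
jog_arm --pt "0 0 -1 0" --pt "0 0 0 0"

```text
time: 3.3
tcp_pos: [398.9, 176.6, 26.7]
orientation: [-2.761, -1.499, -0.0]
contact_force: [0.3, 0.3, -0.6]
grip_width: 68.1
finger_force: 0.0
```

Call:
jog_arm --pt "0 0 -1 0" --pt "0 0 0 0"

```text
time: 3.5
tcp_pos: [398.9, 176.5, 25.7]
orientation: [-2.761, -1.499, 0.0]
contact_force: [0.3, -0.7, -0.1]
grip_width: 68.3
finger_force: 0.0
```

Call:
jog_arm --pt "0 0 1.5 0" --pt "0 0 0 0" --pt "0 0 0 0" --pt "0 0 0 0" --pt "0 0 0 0" --pt "0 0 0 0" --pt "0 0 0 0" --pt "0 0 0 0" --grip 0.5 --grip_force 35

```text
time: 4.3
tcp_pos: [399.0, 176.5, 27.5]
orientation: [-2.761, -1.498, -0.0]
contact_force: [-2.3, -1.9, 6.1]
grip_width: 55.4
finger_force: 37.8
```

Call:
jog_arm --pt "0 0 3 0" --pt "0 0 5 0" --pt "0 0 10 0" --pt "0 0 15 0" --pt "0 0 15 0" --pt "0 0 10 0" --pt "0 0 0 0" --pt "0 0 0 0"

```text
time: 5.1
tcp_pos: [398.9, 176.8, 85.4]
orientation: [-2.761, -1.499, -0.001]
contact_force: [-0.6, 0.0, -1.4]
grip_width: 55.6
finger_force: 37.4
```

```bash
python3 - <<'E'
from h import *
s=monitor.sense();print(s['tcp_pos'],s['contact_force'],s['wrist_torque'],s['grip_width'],s['finger_force'])
im,d=snapshot("scene"); im2,d2=snapshot("top");np.save("top1.npy",d2);cv2.imwrite("pics/t1raw.png",im2)
cv2.imwrite("pics/s3.png",np.hstack([cv2.resize(im[185:285,230:330],(400,400),interpolation=cv2.INTER_CUBIC),cv2.resize(im2[215:315,185:285],(400,400),interpolation=cv2.INTER_CUBIC)]))
E
```

```text
[398.86484153 176.7676754   85.3806939 ] [-0.58945629  0.04572894 -1.39252542] [ 0.04034118  0.00935387 -0.05522951] 55.55909083457056 37.41786749276798
```

View pics/s3.png

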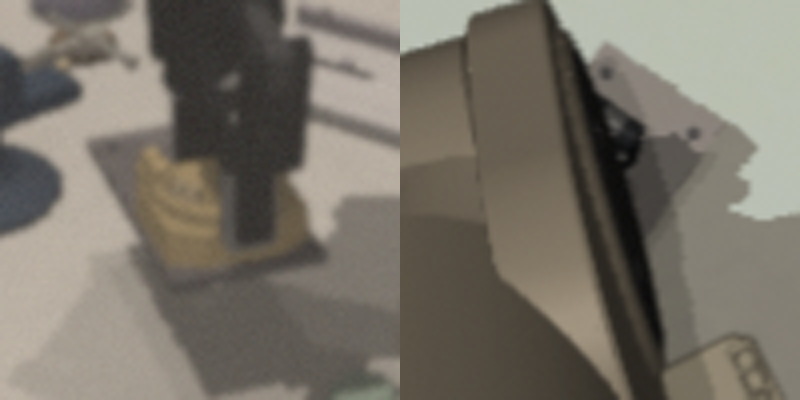

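The carrier is lifted level in the jaws. The front corners in the top crop are about (605,42) and (758,150). From these I'll work out the in-hand pose.

```bash
python3 - <<'E'
from h import *
d=np.load("top1.npy")
P=lambda U,V:((U-400+.5)/4-.5+185,(V+.5)/4-.5+215)
a=world("top",d,*P(605,42),z=63);b=world("top",d,*P(758,150),z=63)
for U,V in((640,90),(690,120),(660,180),(720,140)): 
    print(world("top",d,*P(U,V)))
n=a-b;print(a,b,np.linalg.norm(n),"yaw",np.degrees(np.arctan2(-n[0],n[1])))
y=np.arctan2(-n[0],n[1]);e=np.array([np.cos(y),np.sin(y)])
m=(a+b)[:2]/2;s=monitor.sense();t=s['tcp_pos'][:2];o=m-63*e
print("origin",o,"cast",m-91.5*e,"tcp",t)
E
```

```text
[471.61350953 139.15125857  64.56357196]
[458.97227902 116.27648098  61.86385044]
[431.49901297 128.69236534  64.83237133]
[453.57731409 103.19638082   2.34752584]
[492.99715392 155.90054854  63.        ] [446.31259416  85.23490764  63.        ] 84.69404302200849 yaw -33.45035257378367
origin [417.08995663 155.29422312] cast [393.31058923 171.00382802] tcp [398.60043479 176.4557829 ]
```

```bash
cat > edge.py <<'E'
from h import *
def edges(d,zc,reg,tol=6,yaw0=0.,name="top"):
    pts=[]
    for v in range(reg[1],reg[3]):
        for u in range(reg[0],reg[2]):
            if d[v,u]>0:
                w=world(name,d,u,v)
                if abs(w[2]-zc)<tol: pts.append(world(name,d,u,v,z=zc)[:2])
    p=np.array(pts);c,s=np.cos(yaw0),np.sin(yaw0);q=p@np.array([[c,-s],[s,c]])  # local x,y
    return p,q
def fit(q,ax,sign,step=1.8,med=5):
    o=1-ax;b=np.round(q[:,o]/step);xs=[];es=[]
    for k in np.unique(b):
        g=q[b==k]
        if len(g)>3: xs.append(g[:,o].mean()); es.append((sign*g[:,ax]).max()*sign)
    return np.array(xs),np.array(es)
E
python3 - <<'E'
from edge import *
d=np.load("top1.npy")
p,q=edges(d,63,(225,222,280,285),yaw0=np.radians(-33))
print(len(q),q.min(0),q.max(0))
for ax,s in((0,1),(1,-1)):
    x,e=fit(q,ax,s); print(np.c_[x,e].round(1).tolist())
t=np.array([398.8,176.6]);c,s=np.cos(np.radians(-33)),np.sin(np.radians(-33));print("tcp local",t@np.array([[c,-s],[s,c]]))
E
```

```text
Traceback (most recent call last):
  File "edge.py", line 7, in edges
    w=world(name,d,u,v)
  File "h.py", line 4, in world
    m=camera_model(name);K=np.array([[m["fx"],0,m["cx"]],[0,m["fy"],m["cy"]],[0,0,1.]])
ValueError: time passes only in moves, steps and waits
```

Cache the camera model instead of calling it per pixel.

```bash
sed -i 's/^def world/import functools\ncamera_model=functools.lru_cache(None)(camera_model)\ndef world/' h.py
python3 - <<'E'
from edge import *
d=np.load("top1.npy")
p,q=edges(d,63,(225,222,280,285),yaw0=np.radians(-33))
print(len(q),q.min(0),q.max(0))
for ax,s in((0,1),(1,-1)):
    x,e=fit(q,ax,s); print(np.c_[x,e].round(1).tolist())
t=np.array([398.8,176.6]);c,s=np.cos(np.radians(-33)),np.sin(np.radians(-33));print("tcp local",t@np.array([[c,-s],[s,c]]))
print(monitor.sense()['time'])
E
```

```text
638 [267.07762827 333.00378844] [329.57837648 399.20061307]
[[333.5, 297.8], [334.9, 325.1], [336.6, 328.1], [338.4, 327.0], [340.2, 328.5], [342.0, 329.0], [343.8, 327.9], [345.6, 328.4], [347.4, 327.4], [349.2, 328.8], [351.0, 326.8], [352.8, 328.3], [354.5, 328.7], [356.4, 327.7], [358.3, 328.1], [360.0, 327.1], [361.7, 328.6], [363.5, 327.6], [365.4, 328.0], [367.3, 328.5], [369.0, 326.0], [370.8, 326.4], [372.6, 327.9], [374.4, 328.3], [376.2, 328.8], [378.0, 327.8], [379.8, 326.7], [381.5, 328.2], [383.4, 328.7], [385.4, 329.1], [387.0, 328.1], [388.7, 329.6], [390.5, 328.5], [392.3, 329.0], [394.2, 328.0], [395.9, 329.4], [397.7, 327.4]]
[[271.7, 334.2], [273.6, 333.8], [275.5, 333.3], [277.2, 334.3], [279.0, 335.4], [280.8, 333.9], [282.7, 333.5], [284.4, 333.0], [286.2, 334.0], [288.0, 333.6], [289.8, 334.6], [291.5, 333.1], [293.4, 334.2], [295.2, 333.7], [297.0, 333.3], [298.8, 334.3], [300.7, 335.3], [302.5, 334.9], [304.2, 335.9], [306.0, 336.9], [307.9, 335.4], [309.6, 335.0], [311.4, 336.0], [313.2, 335.6], [315.1, 336.6], [316.8, 335.1], [318.6, 334.7], [320.4, 335.7], [322.2, 335.3], [324.0, 336.3], [325.7, 334.8], [327.6, 336.9], [328.9, 339.4]]
tcp local [238.27856891 365.31126946]
5.2
```

Call:
jog_arm --pt "0 -5 10 0.1" --pt "2 -15 5 0.4" --pt "3 -25 0 0.5" --pt "3 -32 0 0.55" --pt "3 -35 0 0.6" --pt "4 -35 0 0.6" --pt "4 -33 0 0.6" --pt "4 -27 0 0.5" --pt "3 -16 0 0.356" --pt "0.7 -6.4 0 0.1"

```text
time: 6.2
tcp_pos: [425.5, -54.9, 100.6]
orientation: [2.194, 2.248, -0.001]
contact_force: [0.6, 0.7, -1.9]
grip_width: 55.3
finger_force: 37.6
```

Call:
jog_arm --pt "0 0 -10 0" --pt "0 0 -12 0" --pt "0 0 -13 0" --pt "0 0 -5 0" --pt "0 0 0 0" --pt "0 0 0 0"

```text
time: 6.8
tcp_pos: [425.5, -52.6, 60.2]
orientation: [-2.193, -2.249, 0.001]
contact_force: [0.4, -0.3, -1.7]
grip_width: 55.4
finger_force: 37.6
```

```bash
python3 - <<'E'
from edge import *
im,d=snapshot("top");np.save("top2.npy",d);im1,d1=snapshot("scene")
s=monitor.sense();p=np.degrees(np.arctan2(s['orientation'][1],s['orientation'][0]));print(s['time'],s['tcp_pos'],s['contact_force'],s['grip_width'],'yaw',(2*p-90+90)%180-90)
cv2.imwrite("pics/s4.png",np.hstack([cv2.resize(im[190:305,305:390],(443,600),interpolation=cv2.INTER_CUBIC),cv2.resize(im1[150:300,270:355],(340,600),interpolation=cv2.INTER_CUBIC)]))
E
```

```text
6.9 [425.80365926 -52.64645927  60.5708672 ] [ 0.10311453  0.73457617 -2.07240718] 55.65100764280065 yaw 1.4400103485154432
```

View pics/s4.png

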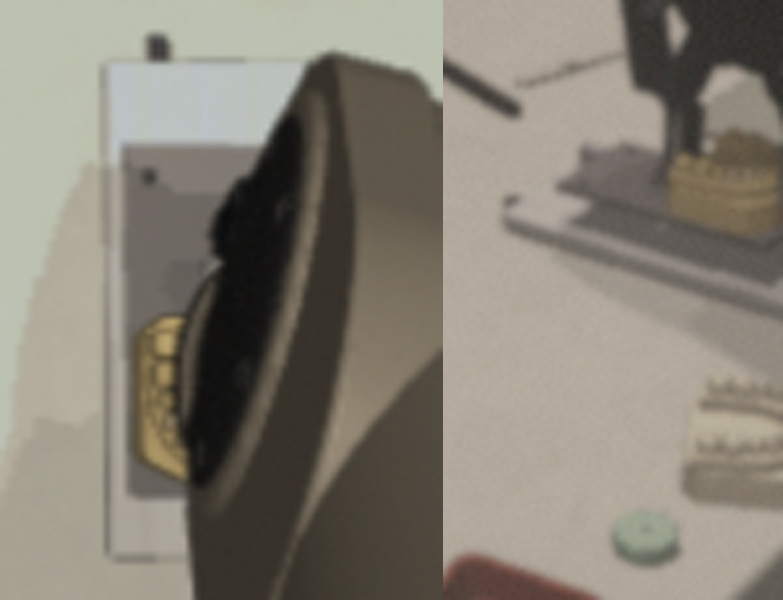

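The top crop shows the carrier hovering over the bed. Its front-left corner is at about (122,145), its tail-left corner at (128,497), and the bed's left edge runs from (105,62) to (108,555).

```bash
python3 - <<'E'
from h import *
d=np.load("top2.npy");P=lambda U,V:((U+.5)/5.217-.5+305,(V+.5)/5.217-.5+190)
y=np.radians(1.45);R=np.array([[np.cos(y),np.sin(y)],[-np.sin(y),np.cos(y)]]);o=np.array([497.7,-54.5])
J=lambda w:R@(w[:2]-o)
a=world("top",d,*P(122,145),z=38);b=world("top",d,*P(128,497),z=38)
print("FL",J(a),"TL",J(b),"tcp",J(np.array([425.8,-52.6])),"zs",world("top",d,*P(150,250))[2],np.degrees(np.arctan2(*(a-b)[1::-1])))
E
```

```text
FL [18.93603786 39.664893  ] TL [-107.05717677   38.67146275] tcp [-71.82889807   3.71879039] zs 38.072223849512056 1.901755921031802
```

Call:
jog_arm --pt "0 0 -5 0" --pt "0 0 -4 0" --pt "0 0 -2 0" --pt "0 0 -1.5 0" --pt "0 -1 0 0" --pt "0 -1.5 0 0" --pt "0 -1 0 0" --pt "0 0 0 0" --pt "0 0 0 0"

```text
time: 7.8
tcp_pos: [425.7, -56.4, 47.9]
orientation: [2.194, 2.249, 0.0]
contact_force: [-0.2, 0.2, -1.5]
grip_width: 55.6
finger_force: 37.6
```

Call:
jog_arm --pt "0 -0.5 0 0" --pt "0 -0.5 0 0" --pt "0 0 0 0"

```text
time: 8.1
tcp_pos: [425.6, -57.4, 47.8]
orientation: [-2.194, -2.249, -0.0]
contact_force: [0.1, -0.0, -1.5]
grip_width: 56.0
finger_force: 37.6
```

Call:
jog_arm --pt "0 -0.5 0 0" --pt "0 0 0 0"

```text
time: 8.3
tcp_pos: [425.6, -57.9, 47.8]
orientation: [-2.194, -2.249, 0.0]
contact_force: [0.1, -0.2, -2.5]
grip_width: 55.6
finger_force: 37.6
```

Call:
jog_arm --pt "0 -0.5 0 0" --pt "0 0 0 0"

```text
time: 8.5
tcp_pos: [425.6, -58.3, 47.8]
orientation: [-2.193, -2.249, -0.0]
contact_force: [-0.2, 1.2, -1.9]
grip_width: 55.6
finger_force: 37.7
```

Call:
jog_arm --pt "0 -0.5 0 0" --pt "0 0 0 0"

```text
time: 8.7
tcp_pos: [425.7, -58.4, 47.8]
orientation: [-2.193, -2.249, -0.001]
contact_force: [-0.1, 5.0, -1.3]
grip_width: 55.7
finger_force: 37.9
```

Call:
jog_arm --pt "0 -0.5 0 0" --pt "0 0 0 0"

```text
time: 8.9
tcp_pos: [425.7, -58.4, 47.9]
orientation: [-2.192, -2.249, -0.001]
contact_force: [-0.1, 7.9, 1.2]
grip_width: 55.6
finger_force: 38.1
```

Call:
jog_arm --pt "0 0.9 0 0" --pt "0 0 -0.5 0" --pt "0 0 -0.5 0" --pt "0 0 0 0"

```text
time: 9.3
tcp_pos: [425.6, -58.3, 46.8]
orientation: [-2.193, -2.249, -0.0]
contact_force: [-0.2, 4.9, -0.6]
grip_width: 55.8
finger_force: 37.9
```

Call:
jog_arm --pt "0 0 -0.5 0" --pt "0 0 0 0"

```text
time: 9.5
tcp_pos: [425.7, -58.4, 46.4]
orientation: [-2.193, -2.249, -0.0]
contact_force: [-0.7, 4.3, 3.6]
grip_width: 55.8
finger_force: 38.5
```

Call:
jog_arm --pt "0 0 -0.5 0" --pt "0 0 0 0"

```text
time: 9.7
tcp_pos: [425.8, -58.4, 46.0]
orientation: [-2.194, -2.249, -0.001]
contact_force: [-2.7, 5.5, 8.8]
grip_width: 55.4
finger_force: 39.2
```

Call:
jog_arm --pt "0 0.3 0.5 0" --pt "0 0 0 0" --grip_force 20

```text
time: 9.9
tcp_pos: [425.7, -58.3, 46.4]
orientation: [2.194, 2.249, 0.0]
contact_force: [-0.4, 1.2, 1.6]
grip_width: 55.3
finger_force: 38.2
```

Call:
jog_arm --pt "0 0 0 0" --pt "0 0 0 0" --pt "0 0 0 0" --pt "0 0 0 0" --pt "0 0 0 0" --grip 0.25

```text
time: 10.4
tcp_pos: [425.6, -58.2, 46.3]
orientation: [-2.194, -2.249, 0.0]
contact_force: [0.4, 0.7, 0.1]
grip_width: 64.0
finger_force: 0.0
```

```bash
python3 - <<'E'
from edge import *
im,d=snapshot("top");np.save("top3.npy",d);im1,d1=snapshot("scene");np.save("scene3.npy",d1)
s=monitor.sense();print(s['time'],s['tcp_pos'],s['contact_force'],s['grip_width'])
cv2.imwrite("pics/s5.png",np.hstack([cv2.resize(im[190:305,305:390],(443,600),interpolation=cv2.INTER_CUBIC),cv2.resize(im1[150:250,270:355],(357,420),interpolation=cv2.INTER_CUBIC)[:600] if 0 else cv2.resize(im1[160:265,280:340],(343,600),interpolation=cv2.INTER_CUBIC)]))
E
```

```text
10.5 [425.58797004 -58.17565834  46.28170136] [-0.56835499  0.59764559 -0.06699531] 63.89371733897989
```

View pics/s5.png

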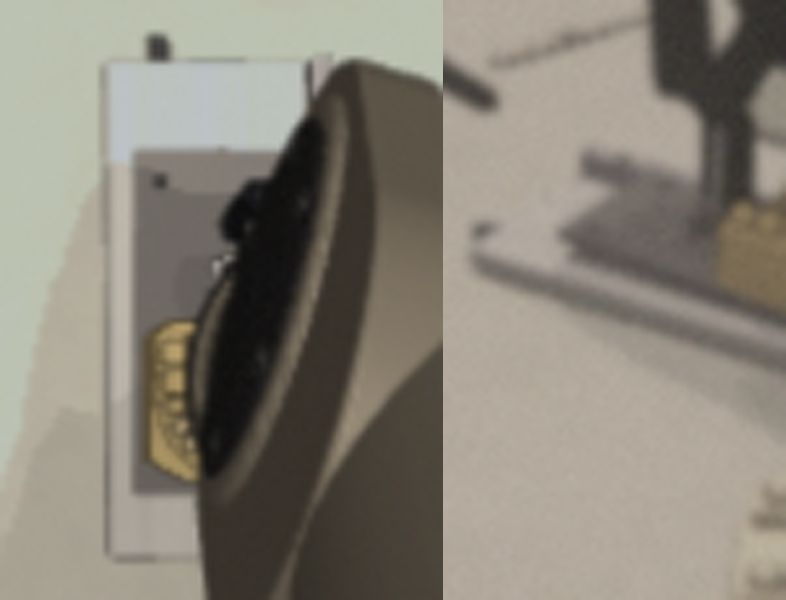

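The plate rests sloped on the pin. Its front-left corner is at about (133,150) and its tail-left corner at (135,493).

```bash
python3 - <<'E'
from h import *
d=np.load("top3.npy");P=lambda U,V:((U+.5)/5.217-.5+305,(V+.5)/5.217-.5+190)
y=np.radians(1.45);R=np.array([[np.cos(y),np.sin(y)],[-np.sin(y),np.cos(y)]]);o=np.array([497.7,-54.5])
J=lambda w:R@(w[:2]-o)
a=world("top",d,*P(133,150),z=25.5);b=world("top",d,*P(135,493),z=17)
print("FL",J(a),"TL",J(b),"tcp",J(np.array([425.6,-58.2])))
for v in (170,200,240,280,300,480): w=world("top",d,*P(145,v));print(J(w),w[2])
for U,V in((105,62),(108,555)):print(J(world("top",d,*P(U,V),z=12)))
E
```

```text
FL [18.70225115 33.98803079] TL [-106.11247349   33.31593413] tcp [-72.17053964  -1.87435551]
[11.14188413 29.89675839] 27.264420287474422
[ 0.37902593 29.68375943] 24.814229873652152
[-14.35249349  29.94267725] 25.450473029074942
[-28.82248889  29.82244121] 23.446847474679203
[-36.17830148  30.0281767 ] 24.35877291759641
[-101.41316044   29.6312537 ] 17.156301800729807
[53.49044428 42.29120037]
[-128.72091111   42.72923186]
```

Slope about 4°, hole at x ≈ -25, against the fence. Now slide it gently with the rear finger.

Call:
jog_arm --pt "0 0 -1 0" --pt "0 0 -1 0" --pt "0 0 -0.5 0" --pt "0 0 0 0"

```text
time: 10.9
tcp_pos: [425.5, -58.2, 43.7]
orientation: [-2.193, -2.249, 0.0]
contact_force: [-0.6, 0.0, -0.2]
grip_width: 64.2
finger_force: 0.0
```

Call:
jog_arm --pt "0.6 0 0 0" --pt "0.6 0 0 0" --pt "0.6 0 0 0" --pt "0.6 0 0 0" --pt "0.6 0 0 0" --pt "0.6 0 0 0" --pt "0.6 0 0 0" --pt "0.6 0 0 0" --pt "0.6 0 0 0"

```text
time: 11.8
tcp_pos: [431.0, -58.2, 43.8]
orientation: [-2.193, -2.249, 0.0]
contact_force: [-1.8, -0.2, 0.8]
grip_width: 64.1
finger_force: 0.9
```

Contact made (about 1–2 N friction). Continue, following the fence.

Call:
jog_arm --pt "0.6 0 0 0" --pt "0.6 0 0 0" --pt "0.6 0 0 0" --pt "0.6 0 0 0" --pt "0.6 0 0 0" --pt "0.6 0 0 0" --pt "0.6 0 0 0" --pt "0.6 0 0 0" --pt "0.6 0 0 0" --pt "0.6 0 0 0"

```text
time: 12.8
tcp_pos: [437.1, -58.2, 43.8]
orientation: [-2.194, -2.249, 0.0]
contact_force: [-2.6, -1.1, 2.1]
grip_width: 64.1
finger_force: 1.0
```

Call:
jog_arm --pt "0.6 0 0 0" --pt "0.6 0 0 0" --pt "0.6 0 0 0" --pt "0.6 0 0 0" --pt "0.6 0 0 0" --pt "0.6 0 0 0" --pt "0.6 0.1 0 0" --pt "0.6 0.1 0 0"

```text
time: 13.6
tcp_pos: [441.9, -58.0, 43.8]
orientation: [2.193, 2.249, 0.0]
contact_force: [-1.5, 0.4, 1.7]
grip_width: 64.2
finger_force: 1.0
```

```bash
python3 - <<'E'
from h import *
im,d=snapshot("top");np.save("top4.npy",d)
P=lambda U,V:((U+.5)/5.217-.5+305,(V+.5)/5.217-.5+190)
y=np.radians(1.45);R=np.array([[np.cos(y),np.sin(y)],[-np.sin(y),np.cos(y)]]);o=np.array([497.7,-54.5])
for U in (140,150,160):
  for V in range(90,270,12):
    w=world("top",d,*P(U,V)); print(np.round(np.r_[R@(w[:2]-o),w[2]],1),end=' ')
  print()
s=monitor.sense();print(s['time'],s['tcp_pos'],s['contact_force'])
cv2.imwrite("pics/t4.png",cv2.resize(im[190:305,305:390],(443,600),interpolation=cv2.INTER_CUBIC))
E
```

```text
[42.6 29.6 14.5] [38.7 29.1 10.5] [34.  29.3 11.9] [27.5 31.4 26.4] [23.  31.5 26.6] [18.8 31.3 24.7] [14.1 31.7 27.3] [10.  31.3 23.9] [ 5.4 31.6 26.1] [ 1.2 31.5 24.4] [-3.2 31.4 23.5] [-7.6 31.5 23.8] [-11.9  31.4  22.9] [-16.4  31.5  23.2] [-21.   31.9  25.9] 
[43.3 25.2 10.3] [38.3 25.8 13.6] [33.6 26.  14.5] [27.5 27.7 26.3] [23.1 27.7 25.9] [18.2 28.4 30.1] [14.4 27.6 24.6] [10.1 27.5 23.3] [ 5.6 27.7 24.4] [ 1.3 27.6 23.3] [-3.1 27.6 23. ] [-7.5 27.7 23. ] [-12.   27.8  23.3] [-16.7  28.3  26.8] [-20.7  27.8  22.8] 
[43.1 21.6 11.5] [39.  21.3  9. ] [33.6 22.2 14.6] [27.5 24.  26.5] [22.8 24.4 28.5] [18.6 24.2 26.5] [14.3 24.1 25.5] [ 9.8 24.3 26.6] [ 5.7 23.9 23.8] [ 1.  24.4 26.3] [-87.4 149.3 874.2] [-7.7 24.3 25.1] [-11.9  24.1  23.2] [-16.4  24.2  23.8] [-20.7  24.1  22.7] 
13.65 [442.03530521 -57.98219055  43.81875592] [-1.21220903  0.18403449  0.97728384]
```

Call:
jog_arm --pt "0.6 0 0.2 0" --pt "0.6 0 0.2 0" --pt "0.6 0 0 0" --pt "0.6 0 0 0" --pt "0.6 0 0 0" --pt "0.6 0.1 0 0"

```text
time: 14.25
tcp_pos: [445.5, -57.9, 44.2]
orientation: [-2.194, -2.249, 0.0]
contact_force: [-0.3, -0.1, 0.6]
grip_width: 64.3
finger_force: 0.6
```

Call:
jog_arm --pt "0.5 0 0 0" --pt "0.5 0 0 0" --pt "0.5 0 0 0" --pt "0.5 0.1 0 0"

```text
time: 14.65
tcp_pos: [447.6, -57.8, 44.2]
orientation: [2.193, 2.249, 0.0]
contact_force: [0.3, 0.0, -0.2]
grip_width: 63.6
finger_force: 0.1
```

Call:
jog_arm --pt "0.5 0 0 0" --pt "0.5 0 0 0" --pt "0 0 0 0"

```text
time: 14.95
tcp_pos: [448.6, -57.8, 44.2]
orientation: [2.193, 2.249, 0.0]
contact_force: [0.2, -0.7, 1.1]
grip_width: 64.1
finger_force: 0.0
```

```bash
cat > dz.py <<'E'
from h import *
def run():
    im,d=snapshot("top")
    P=lambda U,V:((U+.5)/5.217-.5+305,(V+.5)/5.217-.5+190)
    y=np.radians(1.45);R=np.array([[np.cos(y),np.sin(y)],[-np.sin(y),np.cos(y)]]);o=np.array([497.7,-54.5])
    Q=[]
    for U in range(138,172,5):
      for V in range(60,330,5):
        w=world("top",d,*P(U,V)); 
        if w[2]<60: Q.append(np.r_[R@(w[:2]-o),w[2]])
    Q=np.array(Q)
    for a in range(-50,52,6):
        g=Q[abs(Q[:,0]-a)<3]
        if len(g): print(a,round(np.median(g[:,2]),1),end=' | ')
    s=monitor.sense();print(s['time'],s['tcp_pos'],s['contact_force'],s['finger_force'])
    return im,d
E
python3 -c "
from dz import *
im,d=run();cv2.imwrite('pics/t5.png',cv2.resize(im[190:305,305:390],(443,600),interpolation=cv2.INTER_CUBIC))"
```

```text
-44 40.1 | -38 38.1 | -32 40.1 | -26 19.4 | -20 17.5 | -14 17.8 | -8 17.2 | -2 18.2 | 4 17.3 | 10 17.6 | 16 17.6 | 22 16.7 | 28 17.6 | 34 16.7 | 40 13.9 | 46 11.9 | 15.0 [448.54252716 -57.76868348  44.2254078 ] [-0.1008011   0.04891448 -0.48465775] 0.0
```

The depth shows the plate flat at z ≈ 17.5, with the front edge near x = 39 (hole at about -5, on the pin). I'll back off and lift clear.

Call:
jog_arm --pt "-1.3 0 0 0" --pt "-1.3 0 0 0" --pt "0 0 2 0" --pt "0 0 4 0" --pt "0 0 10 0" --pt "0 0 20 0" --pt "0 0 30 0" --pt "0 0 40 0" --pt "0 0 40 0" --pt "0 0 0 0"

```text
time: 16.0
tcp_pos: [448.0, -58.0, 195.2]
orientation: [2.191, 2.245, 0.01]
contact_force: [0.0, 0.4, -1.3]
grip_width: 64.0
finger_force: 0.0
```

Call:
jog_arm --pt "0 25 15 0" --pt "0 40 10 0" --pt "0 45 0 0" --pt "0 45 0 0" --pt "0 45 0 0" --pt "0 40 0 0" --pt "0 20 0 0" --pt "0 0 0 0" --pt "0 0 0 0"

```text
time: 16.9
tcp_pos: [445.6, 201.9, 215.3]
orientation: [2.193, 2.249, -0.001]
contact_force: [0.5, -0.9, 0.5]
grip_width: 64.2
finger_force: 0.0
```

```bash
python3 -c "
from dz import *
im,d=run();cv2.imwrite('pics/t6.png',cv2.resize(im[140:305,270:390],(436,600),interpolation=cv2.INTER_CUBIC))"
```

```text
-44 38.7 | -38 38.9 | -32 39.5 | -26 18.8 | -20 17.1 | -14 18.5 | -8 17.9 | -2 18.2 | 4 17.1 | 10 17.4 | 16 17.6 | 22 17.8 | 28 18.2 | 34 17.2 | 40 14.5 | 46 12.7 | 16.95 [445.76434969 201.27566435 215.30718604] [-0.29353694 -0.63762503 -0.5182127 ] 0.0
```

View pics/t6.png

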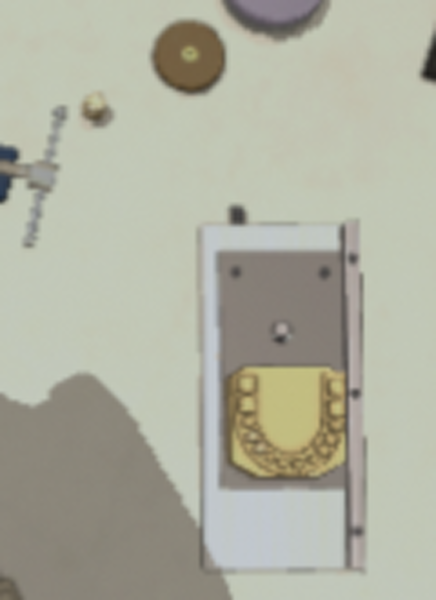

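The plate lies flat along the fence with the pin showing in its hole at (282,332). The wheel (189,56) and die (97,108) haven't moved, and the robot is clear of everything.

```bash
python3 -c "
from bench import r
print(r.close_job())"
```

```text
the job is handed in; nothing more can be done
None
```

The carrier is on the jig, flat on the bed along the fence with its hole on the pin; the die and polishing wheel stand where they were, and I handed the job in at about 17 s (no verdict was returned).

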